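Pin the cap tin to its base, fit its nested lids, lift off the outer cover alone

TASK

The emptied cap-collecting tin is back on its base plate in the returns cabinet: first lock it there by taking the headed pin out of its parking socket and pushing it down through the fork and the tin's lug until its head seats on the fork. Then take up the two nested lids together by the inner lid's orange knob, lower them gently onto the tin until both are fully down, let go, and lift the outer cover off on its own by its black collar, with the inner lid staying seated and undisturbed in the mouth, ready for caps. Finish while still holding the cover, still and level over the tin with its rim clear above the orange knob, and leave the tin upright on its base and everything else in the cabinet where it is.

Things in the scene. Friction and masses are not known exactly. Their poses are not given: they have to be found in the camera images.
- base: grey steel base plate screwed to the shelf, 168 x 185 x 6 mm, fixed; origin on its underside (z = 0), below the tin's axis; z up. The steel fork stands on it towards -y, the black parking socket (26 mm square, 44 mm tall) beside the fork towards -x. Two guide cheeks, up to 20 mm high, flank the tin's foot at x = +-62 mm
- fork_hole (a point): centre of the hole in the top face of the fork's upper tine: at (0, -80, 46) mm in the base's frame, 25 mm from the tin's wall; axes as the base's. The fork: two level tines, 32 mm wide (along x), 6 mm thick, 10 mm apart, from y = -62 to -115 mm, joined at the outer end, with 12 mm holes on one vertical axis
- socket_hole (a point): centre of the 12 mm hole in the parking socket's top face: at (-68, -80, 44) mm in the base's frame. The pin stands in it at the start, head resting on the socket
- pin: loose steel clevis pin, upright, 60 g; origin at its lower tip, z up. Shank 9 mm in diameter, 36 mm long, the last 8 mm tapered to 4 mm; then a flange 24 mm in diameter, 3 mm thick (its underside seats), then the yellow knob to grip, 18 mm in diameter, 39 to 61 mm above the origin. 1.5 mm play in the holes; it slides down by its own weight. Seated, its tip is 10 mm above the shelf
- tin: blue steel tin, open at the top, loose, about 0.5 kg, outer radius 55 mm, mouth radius 52 mm, 95 mm tall; origin at the centre of its underside, z up, standing on the base plate 6 mm above the shelf. A steel lug (28 mm wide, 6 mm thick) sticks out to its -y, 26 to 32 mm above its origin, between the fork's tines, its 12 mm hole in line with theirs at the start
- tin_mouth (a point): centre of the tin's mouth, level with its rim, 101 mm above the shelf
- cover: outer lid: round aluminium cover, 129 mm over its rolled rim, loose, about 0.22 kg; origin on its axis in the plane of its lower rim, z up. Skirt inner radius 60 mm, 20 mm deep; flat top from 20 to 24 mm with a central hole of radius 17 mm. At the start it stands on the shelf on its skirt, the inner lid inside. Fully down on the tin its rim is 16 mm below the tin's rim
- collar (a point): centre of the top of the black collar round the cover's hole, 40 mm above the cover's rim. Collar: outer diameter 52 mm, 16 mm tall, to be gripped from above with the orange knob standing between the fingers. The knob rises 22 mm above it when nested on the shelf, 24 mm when the cover rests on the inner lid
- inner_lid: inner lid: white plug lid with a posting slot, loose, about 0.16 kg, nested in the cover at the start; origin on its axis at the plug's bottom, z up. Plug radius 49 mm, tapered to 45 mm below, 14 mm deep; flange radius 55 mm, 14 to 18 mm up. The flange lands on the tin's rim (origin then 14 mm below the rim) and the cover's top lies on the flange, so lifting it lifts the cover too after 2 mm
- knob_top (a point): centre of the top of the inner lid's orange knob, 62 mm above the inner lid's origin. Knob 22 mm in diameter, 26 mm tall, on a thin neck; below, an orange boss of radius 15 mm centres the cover's hole (2 mm play)
- can1: bystander: crushed red drinks can upright in the first slot of the clear acrylic rack, about 78 x 30 x 112 mm, origin at its underside
- can2: bystander: crushed bare aluminium can upright in the rack's middle slot, same size
- can3: bystander: crushed green can upright in the rack's third slot, same size
- soju: bystander: green glass bottle standing on the shelf, 65 mm in diameter, 215 mm tall, origin at its underside
- egg_carton: bystander: transparent carton with ten eggs, 105 x 240 x 66 mm, origin at its underside, at the far side
- red_cap: bystander: red plastic bottle cap, 30 mm in diameter, 15 mm tall, lying on the shelf, origin at its underside
- tuna_can: bystander: steel tuna can, 74 mm in diameter, 33 mm tall, lying on the shelf, origin at its underside

How it is judged:
On the way, in this order (a step that is already met when the one before it is completed fails the run):
1. the pin is down through fork and lug, its head seated on the fork, the tin on its base (z of pin in the frame of base between 0.007 and 0.013 m and horizontal distance between pin and fork_hole below 0.006 m and angle between pin's own z axis and vertical below 0.12 rad and z of tin in the frame of base between 0.002 and 0.01 m and horizontal distance between tin and base below 0.006 m and angle between tin's own z axis and vertical below 0.06 rad), for 0.2 s.
2. both lids are fully down on the pinned tin: inner lid seated in the mouth, cover resting on it (all of step 1 and z of inner_lid in the frame of tin_mouth between -0.018 and -0.01 m and horizontal distance between inner_lid and tin_mouth below 0.006 m and angle between the z axis of inner_lid and the z axis of tin, either way round below 0.08 rad and z of cover in the frame of tin_mouth between -0.021 and -0.011 m and horizontal distance between cover and tin_mouth below 0.008 m), for 0.2 s.
At the end, for the whole second after the job is handed in: Pin seated in the fork (3 mm), tin upright on its base (6 mm), inner lid seated in the mouth (4 mm in height, 6 mm sideways, 0.08 rad); cover held by the fingers alone, touching nothing else, still, level within 0.15 rad, within 40 mm of the tin's axis, rim 3 mm or more above the knob (all of step 1 and z of inner_lid in the frame of tin_mouth between -0.018 and -0.01 m and horizontal distance between inner_lid and tin_mouth below 0.006 m and angle between the z axis of inner_lid and the z axis of tin, either way round below 0.08 rad and z of cover in the frame of inner_lid above 0.065 m and height (world z) of cover below 0.35 m and horizontal distance between cover and tin_mouth below 0.04 m and angle between cover's own z axis and vertical below 0.15 rad and contact force between the fingers and cover above 1 N and contact force between each of cover, the fingers and inner_lid below 0.2 N and contact force between cover and tin below 0.2 N and linear speed of each of cover, inner_lid below 0.02 m/s); the arm keeps its last pose, push and grip.
It fails at once if the cover comes off the inner lid (more than 10 mm up) while the inner lid is not seated in the tin (z of cover in the frame of inner_lid above 0.01 m and not (z of inner_lid in the frame of tin_mouth between -0.018 and -0.01 m and horizontal distance between inner_lid and tin_mouth below 0.006 m and angle between the z axis of inner_lid and the z axis of tin, either way round below 0.08 rad)).
It fails at once if the lids are dropped onto the tin (faster than 0.4 m/s close above it) (distance between inner_lid and tin_mouth below 0.05 m and linear speed of inner_lid above 0.4 m/s).
It fails at once if the tin is tipped (angle between tin's own z axis and vertical above 0.2 rad).
It fails at once if a bystander is disturbed (moved more than 30 mm) (distance of any of can1, can2, can3, soju, egg_carton, red_cap, tuna_can from where it was at the start of the episode above 0.03 m).
It also fails if it takes over 64 s, if anything falls off the work surface, if the arm or the gripper's body presses on something with over 40 N, if the wrist force passes 120 N, or if a joint passes its speed limit or range.

ROBOT

A 6-joint arm with a two-finger parallel gripper is mounted at the origin on the work surface. World frame = base frame: x ahead of the robot, y to its left, z up, the work surface at z = 0. Lengths are in m, angles in rad, forces in N, time in s.
With the tool pointing down it reaches from about 0.35 to 0.875 m from the base axis. Payload 4.2 kg.
Tool frame: the origin (TCP) lies on the centre line of the jaws, within the pads' length; the fingertips stand 19 mm ahead of it and the grasp point (between the pads) is the TCP; z points along the fingers, y is the direction in which the jaws open and shut (so a half turn about z gives the same grasp; the last joint's range is limited). The gripper opens to 87 mm and grips with 3 to 60 N. Pads are 19 mm wide; open, the fingers measure 117 mm over their backs; the gripper's body (75 mm by 190 mm) begins 51 mm behind the grasp point.
Start: joints at [-0.89, 0.385, 0.008, 0, -1.194, -0.259], TCP at [0.256, -0.57, 0.242] pointing down, gripper open.
Joint ranges: [-3.14, 3.14], [-1.21, 2.06], [-1.07, 1.41], [-3.16, 2.05], [-2.99, -0.16], [-3.1, 3.1]. Speed limits (rad/s): [2.79, 2.79, 3.14, 3.14, 3.14, 3.14].

INTERFACE

Orientations are given as a unit quaternion [x, y, z, w].
In Python, from cell import ctrl gives the robot as it stands.
- The arm moves only by the tool carry_out, never from a script. Its argument "targets" is one flat list of numbers, 7 for each row, row after row: the shift along the world's x, y, z in cm, then the turn, a rotation vector about the world's x, y, z in rad, then the closure, from 0 (fully open) to 1 (shut). A call has 1 to 20 rows; each row shifts and turns the commanded pose from where the row before left it; what a row does not reach is not made up. A row lasts 1/10 s, in which the tool goes at most 50 mm and 8.59 degrees, less where a joint would pass 70% of its speed; a pose out of reach is approached as far as the arm can. A call is refused whole if a number of a shift passes 5 or a number of a turn 0.15, either way. A call with a gripper value outside its range is refused whole. The fingers move at their own pace and stop on an object; the grip force is fixed at half the most. Time passes only in rows, so rows that do not move let the fingers close. It gives the time, the measured TCP pose, the force and the opening at its end, in the units of the state.
- ctrl.get_state(): the state, without advancing time (a new reading comes with each control period).
- ctrl.capture(name): name is "side" or "top"; returns a dict with "color" (384x512x3 uint8, blue, green, red), "depth" (384x512 float32, m along the optical axis (not along the pixel's ray), 0 where there is no reading), "fx", "fy", "cx", "cy" (pixels), "xyz" and "rotation" of the camera in the world. Camera axes: x right, y down, z forward; pixel columns grow to the right and rows downward; lengths in m; the calibration is good to about 2 mm. A picture is of the moment at which its call begins.
- ctrl.finish_job(): hands the job in, once; it reports no verdict.
The state is a dict: "time_s": time; "joint_positions": joint angles; "joint_velocities": joint speeds; "tau": joint torques, N m; "ee_pos": TCP position; "orientation": TCP orientation; "force": force on the tool from outside, world axes, zero at the start; "moment": the same for the moment, N m; "finger_gap": finger opening in m.
Only numpy, scipy, OpenCV 4.12 (cv2) and the standard library are available. Lean on these libraries where they do the work, as an engineer would, in place of code of your own. Each camera call takes 0.05 s, during which the arm holds its last target. There are 200 camera calls.

## Working session

There is one attempt and no reset: what is moved stays moved. The work goes in short steps, Python scripts to look and compute and a tool call to move; the robot and the scene stay as the last step left them, time stands still between calls to the robot, and variables do not carry over. Pictures are saved under pics/ and viewed, about 8 in all and at most 12, crops included, and the job is handed in when it is done.

Besides the shell and the picture viewer there is one more tool, called as name(argument=value, ...) on one line, values as JSON. carry_out: Moves the arm, as the interface text tells. Its arguments: {"type":"object","properties":{"targets":{"type":"array"}},"required":["targets"]}

```bash
mkdir -p pics
cat > h.py <<'E'
import numpy as np, cv2
from cell import ctrl
def cap(n,save=None):
    c=ctrl.capture(n)
    if save: cv2.imwrite('pics/'+save+'.png',c['color'])
    return c
def ray(c,u,v):
    R=np.array(c['rotation']); 
    if R.shape!=(3,3):
        from scipy.spatial.transform import Rotation as Q; R=Q.from_quat(R).as_matrix()
    return np.array(c['xyz']),R@np.array([(u-c['cx'])/c['fx'],(v-c['cy'])/c['fy'],1.])
def onz(c,u,v,z):
    o,d=ray(c,u,v); return o+d*(z-o[2])/d[2]
def cloud(c):
    v,u=np.mgrid[:384,:512]; o,_=ray(c,0,0)
    R=np.stack([ray(c,1,0)[1]-ray(c,0,0)[1],ray(c,0,1)[1]-ray(c,0,0)[1],ray(c,0,0)[1]],1)
    return o+(np.stack([u,v,np.ones_like(u)],-1)@R.T)*c['depth'][...,None]
E
python3 - <<'E'
from h import *
for n in('side','top'):
    c=cap(n,n+'0'); print(n,c['xyz'],np.array(c['rotation']).tolist(),c['fx'],c['cx'],c['cy'])
    P=cloud(c); np.save(n+'P',P)
print(ctrl.get_state())
E
```

```text
side [ 0.52048245 -0.89674819  1.17992009] [0.9408789755986303, -0.03435670292238573, 0.016074056878774386, -0.33661252938093794] 490.9491924583477 263.1581070569 198.15613402840418
top [0.34306933 0.01562565 1.30494276] [0.7111931254262607, -0.6961034238762551, 0.0657003714267367, -0.07299193659967185] 350.554554503662 259.0464357774277 198.78595320994364
{'time_s': 0.1, 'joint_positions': array([-8.90408434e-01,  3.85516256e-01,  6.80774691e-03, -4.36249344e-04,
       -1.19397421e+00, -2.58625503e-01]), 'joint_velocities': array([-0.0008993 , -0.0039881 ,  0.00229269,  0.00227267,  0.00100635,
        0.00017439]), 'tau': array([ 4.46138229e-04, -3.91690993e+01,  1.87934285e+01,  4.23194647e+00,
        1.34612352e-02, -7.54086705e-05]), 'ee_pos': array([ 0.25570074, -0.56978222,  0.24056437]), 'orientation': array([-2.09242885e-01,  9.77863224e-01,  9.32867250e-04, -2.45940290e-04]), 'force': array([ 0.04648313, -0.10082978, -0.14338312]), 'moment': array([-0.05601994,  0.0279763 ,  0.01050001]), 'finger_gap': 0.08705452342026318}
```

```bash
python3 -c "
import cv2,numpy as np
cv2.imwrite('pics/both0.png',cv2.resize(np.vstack([cv2.imread('pics/top0.png'),cv2.imread('pics/side0.png')])[:, :],(400,600)))"
```

```text
(no output)
```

View pics/top0.png

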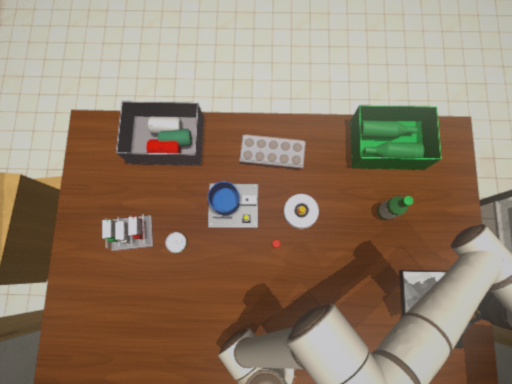

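View pics/side0.png

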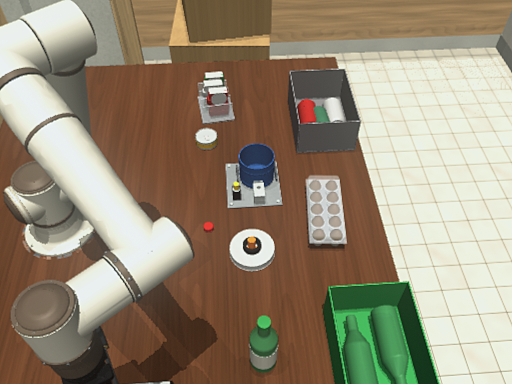

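The top view shows the tin at about (225,198), the fork at (247,199), the yellow pin at (246,218), and the lids with the orange knob at (301,211). In the side view they are at the tin (257,165), pin (236,187) and knob (252,243). The base yaw is close to 0. Next I measure.

```bash
cat >> h.py <<'E'
def mask(c,lo,hi,roi):
    h=cv2.cvtColor(c['color'],cv2.COLOR_BGR2HSV); m=cv2.inRange(h,lo,hi)
    r=np.zeros_like(m); x0,y0,x1,y1=roi; r[y0:y1,x0:x1]=m[y0:y1,x0:x1]; return r
def cen(m):
    v,u=np.nonzero(m); return u.mean(),v.mean(),len(u)
def tri(c1,p1,c2,p2):
    o1,d1=ray(c1,*p1[:2]);o2,d2=ray(c2,*p2[:2])
    s=np.linalg.lstsq(np.stack([d1,-d2],1),o2-o1,rcond=None)[0]
    a,b=o1+s[0]*d1,o2+s[1]*d2; return (a+b)/2,np.linalg.norm(a-b)
def circ(x,y):
    A=np.stack([2*x,2*y,np.ones_like(x)],1); s=np.linalg.lstsq(A,x*x+y*y,rcond=None)[0]
    return s[0],s[1],np.sqrt(s[2]+s[0]**2+s[1]**2)
E
cat > m.py <<'E'
from h import *
np.set_printoptions(precision=4,suppress=True)
T=cap('top');S=cap('side')
yel=((20,120,120),(35,255,255)); ora=((5,140,100),(19,255,255)); blu=((100,120,40),(130,255,255)); red=((0,150,80),(6,255,255))
for n,col,rt,rs,z in(('pin',yel,(235,205,258,230),(225,172,248,205),.05+.039+.01),('knob',ora,(285,195,317,227),(235,225,270,262),.05)):
    a=cen(mask(T,*col,rt));b=cen(mask(S,*col,rs)); print(n,a,b,*tri(T,a,S,b))
# mouth
for c,roi in((T,(195,170,250,225)),(S,(225,135,290,200))):
    m=mask(c,*blu,roi); P=cloud(c)[m>0]; P=P[(abs(P[:,2]-.101)<.006)]
    print('tin rim',len(P),circ(P[:,0],P[:,1]),P[:,2].mean())
    cs=max(cv2.findContours(m,cv2.RETR_EXTERNAL,cv2.CHAIN_APPROX_NONE)[0],key=cv2.contourArea)
    print(' ellipse',cv2.fitEllipse(cv2.convexHull(cs)), onz(c,*cv2.fitEllipse(cs)[0],.101))
# cover top, circle of points z 0.024
for c,roi in((T,(275,185,327,237)),(S,(220,220,285,280))):
    m=mask(c,(0,0,130),(180,60,255),roi); P=cloud(c)[m>0]; P=P[abs(P[:,2]-.024)<.005]
    cs=cv2.convexHull(np.argwhere(m>0)[:,::-1].astype(np.int32)); q=np.array([onz(c,*p[0],.02) for p in cs])
    print('cover',len(P),P[:,2].mean(),circ(q[:,0],q[:,1]))
# plate
for c,roi in((T,(195,170,275,240)),(S,(215,140,295,220))):
    P=cloud(c); z=P[...,2]; m=mask(c,(0,0,60),(180,70,255),roi)&((abs(z-.006)<.005)*255).astype(np.uint8)
    k=cv2.findContours(m,cv2.RETR_EXTERNAL,cv2.CHAIN_APPROX_NONE)[0]; pts=np.vstack(k)[:,0]
    q=np.array([onz(c,*p,.006)[:2] for p in pts]).astype(np.float32)*1000
    r=cv2.minAreaRect(q); print('plate',r, (cv2.boxPoints(r)).tolist())
    cv2.imwrite('pics/m%d.png'%roi[0],m)
for c,roi in((T,(265,235,290,255)),(S,(195,215,220,240))):
    a=cen(mask(c,*red,roi));print('red',onz(c,*a[:2],.012))
E
python3 m.py
python3 - <<'E'
import cv2,numpy as np
a=cv2.imread('pics/top0.png')[170:240,190:330];b=cv2.imread('pics/side0.png')[135:275,190:330]
f=lambda i:cv2.resize(i,None,fx=4,fy=4,interpolation=cv2.INTER_CUBIC)
cv2.imwrite('pics/crop1.png',cv2.resize(np.vstack([f(a),f(b)]),(500,600)) if 0 else f(b)[:, :])
E
```

```text
pin (np.float64(245.58823529411765), np.float64(216.88235294117646), 17) (np.float64(235.83783783783784), np.float64(185.24324324324326), 37) [0.5216 0.0778 0.0581] 0.004449508625510268
knob (np.float64(299.6376811594203), np.float64(210.0144927536232), 69) (np.float64(252.02238805970148), np.float64(237.9179104477612), 134) [ 0.5551 -0.116   0.0532] 0.0028952257732083597
tin rim 42 (np.float64(0.5890772491970195), np.float64(0.15582012916095836), np.float64(0.0525521089894876)) 0.10092751373056986
 ellipse ((224.11642456054688, 199.7650146484375), (23.86923599243164, 29.6020450592041), 74.62336730957031) [0.5764 0.1523 0.101 ]
tin rim 118 (np.float64(0.5869932134010757), np.float64(0.15335317223795308), np.float64(0.053244837580945094)) 0.09940992285063686
 ellipse ((256.4258117675781, 165.4290771484375), (39.27333068847656, 45.382408142089844), 178.49142456054688) [0.5839 0.1213 0.101 ]
cover 708 0.024542018461344663 (np.float64(0.5576200809659349), np.float64(-0.12481778076908157), np.float64(0.06522080027655149))
cover 1013 0.024010171734355854 (np.float64(0.5545697930512863), np.float64(-0.13007735521688857), np.float64(0.06874120599690543))
plate ((576.8419189453125, 133.16506958007812), (192.1455841064453, 173.0666961669922), 89.91291809082031) [[490.1626281738281, 37.223899841308594], [663.2291870117188, 36.96086883544922], [663.521240234375, 229.10623168945312], [490.45465087890625, 229.3692626953125]]
plate ((558.9638061523438, 168.8315887451172), (195.9729461669922, 275.307861328125), 2.046355724334717) [[456.1244812011719, 302.8988342285156], [465.9551696777344, 27.766536712646484], [661.8031005859375, 34.76434326171875], [651.972412109375, 309.8966369628906]]
red [ 0.435  -0.0334  0.012 ]
red [ 0.4316 -0.0379  0.012 ]
```

View pics/crop1.png

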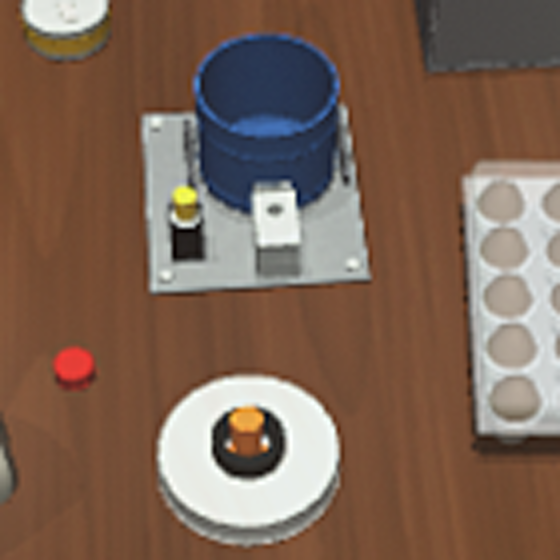

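Side crop (4x, offset (190,135)): the yellow pin knob is at (185,198), the fork hole at (275,208), and the plate's front corners at (152,290) and (368,278). The base yaw is almost 0. I'll refine the plate yaw and the lid centre.

```bash
cat > m2.py <<'E'
from h import *
np.set_printoptions(precision=4,suppress=True)
T=cap('top');S=cap('side')
f=lambda p:(p[0]/4+190-.375,p[1]/4+135-.375)
for p in((152,290),(368,278),(143,113)): print('plate corner',onz(S,*f(p),.006))
print('fork hole',onz(S,*f((275,208)),.046))
for n,c,roi in(('T',T,(270,180,332,242)),('S',S,(215,215,290,285))):
    x0,y0,x1,y1=roi
    P=cloud(c)[y0:y1,x0:x1].reshape(-1,3); Q=P[abs(P[:,2]-.024)<.004]
    h=cv2.convexHull((Q[:,:2]*1000).astype(np.float32))[:,0]; print(n,'cover top',circ(*h.T.astype(float)),cv2.minEnclosingCircle(h))
    Q=P[(P[:,2]>.034)]; print(' high pts', [(round(a,3),int(((P[:,2]>a)&(P[:,2]<a+.004)).sum())) for a in np.arange(.034,.07,.004)])
    Q=P[P[:,2]>.057]; print(' knob top pts',len(Q),Q.mean(0), (Q.min(0)+Q.max(0))/2)
    Q=P[abs(P[:,2]-.04)<.004]; print(' collar mid',(Q.min(0)+Q.max(0))/2,np.ptp(Q,axis=0))
    m=mask(c,(0,0,0),(180,255,75),(x0+15,y0+12,x1-15,y1-12)); 
    k=max(cv2.findContours(m,0,1)[0],key=cv2.contourArea); print(' dark ellipse',cv2.fitEllipse(cv2.convexHull(k)),onz(c,*cv2.fitEllipse(cv2.convexHull(k))[0],.036))
for n,c,roi in(('T',T,(235,205,258,230)),('S',S,(225,172,248,205))):
    x0,y0,x1,y1=roi
    P=cloud(c)[y0:y1,x0:x1].reshape(-1,3);Q=P[P[:,2]>.06]; print(n,'pin pts',len(Q),Q.mean(0),(Q.min(0)+Q.max(0))/2,Q[:,2].max())
for n,c,roi in(('T',T,(195,165,255,230)),('S',S,(225,130,290,200))):
    x0,y0,x1,y1=roi
    P=cloud(c)[y0:y1,x0:x1].reshape(-1,3);Q=P[P[:,2]>.096]; h=cv2.convexHull((Q[:,:2]*1000).astype(np.float32))[:,0];print(n,'rim',circ(*h.T.astype(float)),cv2.minEnclosingCircle(h))
E
python3 m2.py
```

```text
plate corner [0.4909 0.036  0.006 ]
plate corner [0.6562 0.0362 0.006 ]
plate corner [0.489  0.2219 0.006 ]
fork hole [0.5877 0.0773 0.046 ]
T cover top (np.float64(558.7636708827464), np.float64(-125.92518637332842), np.float64(62.22864487975627)) ((559.2152709960938, -125.23088836669922), 63.442020416259766)
 high pts [(np.float64(0.034), 16), (np.float64(0.038), 56), (np.float64(0.042), 24), (np.float64(0.046), 6), (np.float64(0.05), 2), (np.float64(0.054), 1), (np.float64(0.058), 12), (np.float64(0.062), 14), (np.float64(0.066), 4)]
 knob top pts 51 [ 0.4735 -0.0701  0.5499] [ 0.4551 -0.0596  0.6813]
 collar mid [ 0.558  -0.1244  0.0404] [0.0487 0.0477 0.0071]Traceback (most recent call last):
  File "m2.py", line 15, in <module>
    k=max(cv2.findContours(m,0,1)[0],key=cv2.contourArea); print(' dark ellipse',cv2.fitEllipse(cv2.convexHull(k)),onz(c,*cv2.fitEllipse(cv2.convexHull(k))[0],.036))
ValueError: max() iterable argument is empty
```

```bash
sed -i "/dark ellipse/d;/(0,0,0),(180,255,75)/d;/high pts/d" m2.py; sed -i "s/Q=P\[P\[:,2\]>.057\]/Q=P[(P[:,2]>.057)\&(P[:,2]<.07)]/" m2.py; python3 m2.py
```

```text
plate corner [0.4909 0.036  0.006 ]
plate corner [0.6562 0.0362 0.006 ]
plate corner [0.489  0.2219 0.006 ]
fork hole [0.5877 0.0773 0.046 ]
T cover top (np.float64(534.9859515412746), np.float64(-105.18424170002822), np.float64(80.9801494525275)) ((524.5140991210938, -99.82683563232422), 105.25892639160156)
 knob top pts 31 [ 0.5576 -0.1256  0.063 ] [ 0.5577 -0.1254  0.0629]
 collar mid [ 0.5582 -0.1246  0.04  ] [0.0494 0.0479 0.0074]
S cover top (np.float64(555.446696950705), np.float64(-127.11770072754064), np.float64(63.11490454222456)) ((554.5878295898438, -127.3233871459961), 64.77981567382812)
 knob top pts 47 [ 0.5544 -0.1272  0.0614] [ 0.5545 -0.1275  0.0623]
 collar mid [ 0.5557 -0.1282  0.0399] [0.0508 0.0538 0.0078]
T pin pts 33 [0.5105 0.0783 0.2231] [0.4531 0.0657 0.6843] 1.3049427621377097
S pin pts 48 [0.5301 0.0053 0.1603] [ 0.5346 -0.3868  0.6203] 1.1799200877326381
T rim (np.float64(480.11600477368074), np.float64(117.02173802866287), np.float64(153.57454612212035)) ((490.06640625, 100.1747817993164), 169.57809448242188)
S rim (np.float64(563.3808856132447), np.float64(-352.88778969842656), np.float64(539.5581282375389)) ((552.9766845703125, -342.973876953125), 554.7269287109375)
```

carry_out(targets=[1.65,4,0.2,0,0,0.072,0.2,1.65,4,0.2,0,0,0.072,0.4,1.65,4,0.2,0,0,0.072,0.45,1.65,4,0.2,0,0,0.072,0.45,1.65,4,0,0,0,0.072,0.45,1.65,4,0,0,0,0.072,0.45,1.65,4,0,0,0,0.072,0.45,1.65,4,0,0,0,0.072,0.45,1.65,4,0,0,0,0.072,0.45,1.65,4,0,0,0,0.072,0.45,1.65,4,0,0,0,0.072,0.45,1.65,4,0,0,0,0.072,0.45,1.65,4,-0.5,0,0,0.072,0.45,1.65,4,-0.5,0,0,0.072,0.45,1.65,4,-1,0,0,0.072,0.45,1.65,4,-1,0,0,0.072,0.45])

```text
time_s: 2.0
ee_pos: [0.5204, 0.0717, 0.2197]
orientation: [0.709, -0.705, 0.0, -0.001]
force: [0.2, -0.4, -0.6]
finger_gap: 0.0478
```

carry_out(targets=[0.05,0.45,-3,0,0,0,0.45,0,0,-3,0,0,0,0.45,0,0,-3,0,0,0,0.45,0,0,-2,0,0,0,0.45,0,0,0,0,0,0,0.45])

```text
time_s: 2.5
ee_pos: [0.5184, 0.0736, 0.1068]
orientation: [0.708, -0.706, -0.001, 0.003]
force: [-0.3, 0.3, -0.6]
finger_gap: 0.0479
```

Run:
```python
from h import *
S=cap('side');T=cap('top')
print(ctrl.get_state()['ee_pos'])
f=lambda i:cv2.resize(i,(600,300),interpolation=cv2.INTER_CUBIC)
cv2.imwrite('pics/g1.png',np.vstack([f(S['color'][150:215,190:320]),f(T['color'][170:235,190:320])]))
```

```text
[0.52087979 0.07437838 0.11002995]
```

View pics/g1.png

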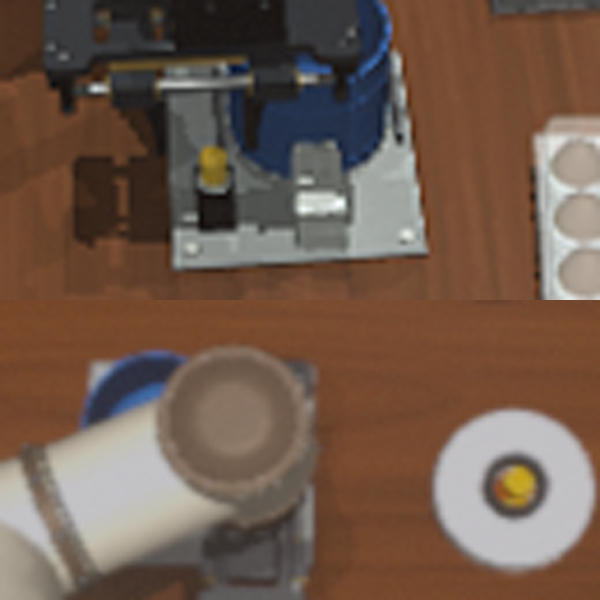

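Side view: the fingertips are at about (155,150) and (255,150) in the 4.6x crop, and the yellow knob is at (213,160) between them. The jaws are roughly over the pin. I'll check numerically.

Run:
```python
from h import *
S=cap('side'); k=600/130
f=lambda p:(p[0]/k+190-.4,p[1]/k+150-.4)
for p in((155,150),(255,150)): print(onz(S,*f(p),.091))
m=mask(S,(20,120,90),(35,255,255),(225,172,248,205)); a=cen(m);print(a,onz(S,*a[:2],.060)); v,u=np.nonzero(m);print(u.min(),u.max(),v.min(),v.max(),onz(S,a[0],v.min(),.069),onz(S,a[0],v.max(),.048))
P=cloud(S)[170:205,225:248].reshape(-1,3);Q=P[(P[:,2]>.05)&(P[:,2]<.08)];Q=Q[abs(Q[:,0]-.521)<.014];print(len(Q),Q.min(0),Q.max(0),Q.mean(0))
Q=Q[Q[:,2]>.066];print(len(Q),Q.mean(0) if len(Q) else '')
```

```text
[0.482794   0.06339397 0.091     ]
[0.54646695 0.05897422 0.091     ]
(np.float64(235.725), np.float64(185.3), 40) [0.51910591 0.07527566 0.06      ]
233 238 182 189 [0.51964348 0.08058232 0.069     ] [0.51849682 0.07088277 0.048     ]
44 [0.51331797 0.06403447 0.05063875] [0.53485592 0.13986555 0.07137275] [0.52120206 0.07348258 0.06252553]
21 [0.51998141 0.07200025 0.0690117 ]
```

carry_out(targets=[0,0,-1,0,0,0,0.45,0,0,-1,0,0,0,0.45,0,0,-1,0,0,0,0.45,0,0,-1,0,0,0,0.45,0,0,0,0,0,0,0.45,0,0,0,0,0,0,0.7,0,0,0,0,0,0,0.9,0,0,0,0,0,0,0.9,0,0,0,0,0,0,0.9])

```text
time_s: 3.55
ee_pos: [0.5206, 0.0744, 0.0699]
orientation: [0.708, -0.706, 0.0, -0.0]
force: [0.2, -0.7, 0.1]
finger_gap: 0.0238
```

carry_out(targets=[0,0,0,0,0,0,0.95,0,0,0,0,0,0,0.95,0,0,0,0,0,0,0.95])

```text
time_s: 3.85
ee_pos: [0.5206, 0.0744, 0.0699]
orientation: [0.708, -0.706, 0.0, -0.0]
force: [0.4, 0.2, 1.9]
finger_gap: 0.0169
```

carry_out(targets=[0,0,0,0,0,0,1,0,0,1,0,0,0,1,0,0,1,0,0,0,1,0,0,1,0,0,0,1,0,0,1,0,0,0,1,0,0,1.2,0,0,0,1,0,0,0,0,0,0,1])

```text
time_s: 4.55
ee_pos: [0.5215, 0.0747, 0.1238]
orientation: [0.708, -0.706, 0.001, -0.002]
force: [-0.2, 0.1, -1.0]
finger_gap: 0.0172
```

Run:
```python
from h import *
S=cap('side')
print(ctrl.get_state()['ee_pos'],ctrl.get_state()['finger_gap'])
cv2.imwrite('pics/g2.png',cv2.resize(S['color'][140:215,190:290],(800,600),interpolation=cv2.INTER_CUBIC))
```

```text
[0.52082588 0.07453966 0.12271195] 0.016913056662585906
```

View pics/g2.png

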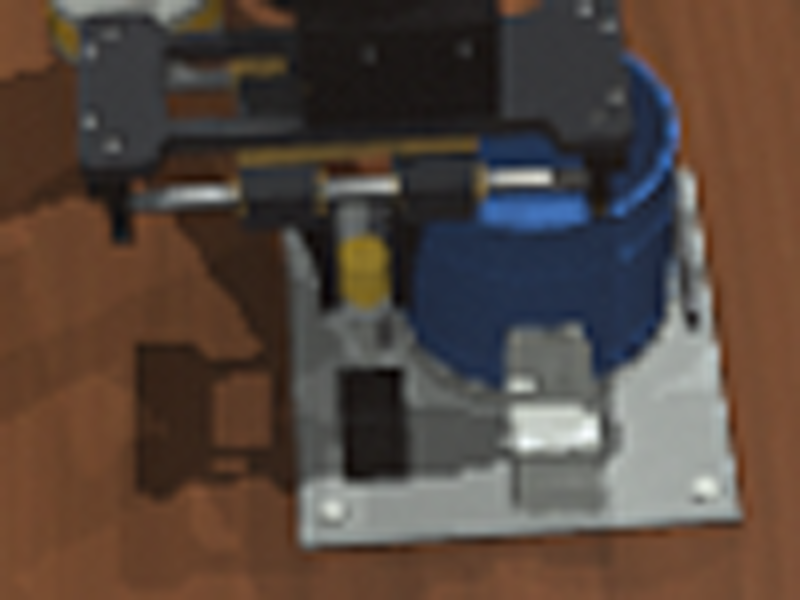

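The pin is held upright between the fingers at crop (365,270), clear of the socket. I move it 68 mm in x to the fork hole.

carry_out(targets=[1.4,0,0,0,0,0,1,1.8,0,0,0,0,0,1,1.8,0,0,0,0,0,1,1.2,0,0,0,0,0,1,0.6,0,0,0,0,0,1,0,0,0,0,0,0,1,0,0,-0.5,0,0,0,1,0,0,-0.6,0,0,0,1,0,0,0,0,0,0,1,0,0,0,0,0,0,1])

```text
time_s: 5.6
ee_pos: [0.5879, 0.0743, 0.1103]
orientation: [0.708, -0.706, -0.0, 0.0]
force: [-0.3, -0.7, -0.4]
finger_gap: 0.017
```

Run:
```python
from h import *
S=cap('side');s=ctrl.get_state()
print(s['ee_pos'],s['force'])
cv2.imwrite('pics/g3.png',cv2.resize(S['color'][140:215,210:310],(800,600),interpolation=cv2.INTER_CUBIC))
```

```text
[0.58821477 0.07435078 0.11056715] [-0.01677195  0.25669842 -0.28122452]
```

View pics/g3.png

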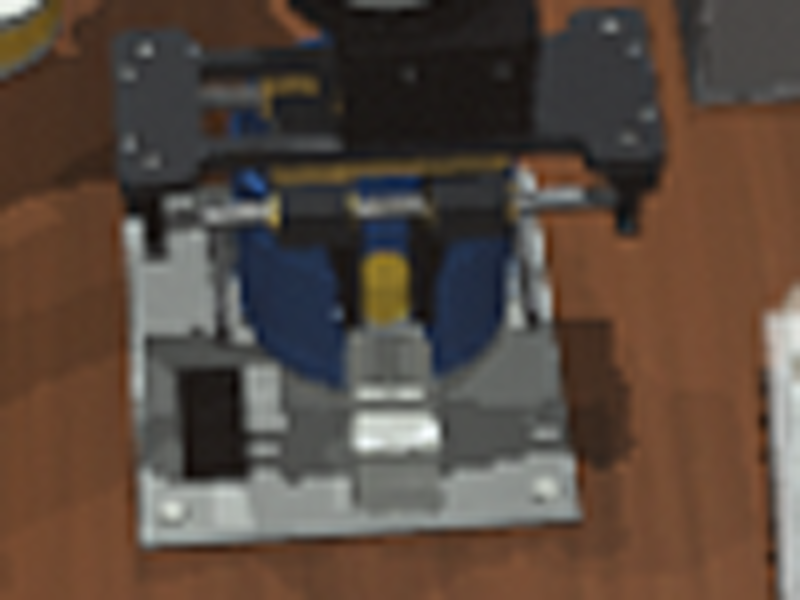

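The pin stands over the fork, with its yellow knob at crop (385,285) and the fork at (395,370), both on one line. I descend slowly.

carry_out(targets=[0.05,0,-0.3,0,0,0,1,0,0,-0.3,0,0,0,1,0,0,-0.3,0,0,0,1,0,0,-0.3,0,0,0,1,0,0,0,0,0,0,1])

```text
time_s: 6.15
ee_pos: [0.5887, 0.0742, 0.0979]
orientation: [0.708, -0.706, -0.0, 0.0]
force: [0.3, -0.0, -0.2]
finger_gap: 0.0172
```

carry_out(targets=[0,0,-0.3,0,0,0,1,0,0,-0.3,0,0,0,1,0,0,-0.3,0,0,0,1,0,0,-0.3,0,0,0,1,0,0,-0.3,0,0,0,1,0,0,0,0,0,0,1])

```text
time_s: 6.75
ee_pos: [0.5887, 0.0742, 0.083]
orientation: [0.708, -0.706, -0.0, 0.0]
force: [0.4, 0.2, -0.2]
finger_gap: 0.0172
```

carry_out(targets=[0,0,-0.3,0,0,0,1,0,0,-0.3,0,0,0,1,0,0,-0.3,0,0,0,1,0,0,-0.15,0,0,0,1,0,0,0,0,0,0,1])

```text
time_s: 7.25
ee_pos: [0.5888, 0.0743, 0.0727]
orientation: [0.708, -0.706, -0.0, 0.0]
force: [0.0, -0.3, 0.1]
finger_gap: 0.0172
```

carry_out(targets=[0,0,0,0,0,0,0.8,0,0,0,0,0,0,0.6,0,0,0,0,0,0,0.5,0,0,0,0,0,0,0.5,0,0,0,0,0,0,0.5,0,0,1,0,0,0,0.5,0,0,2,0,0,0,0.5,0,0,3,0,0,0,0.5,0,0,4,0,0,0,0.5,0,-3,2,0,0,0,0.5,-0.5,-4,1,0,0,0,0.5,-0.5,-4,0,0,0,0,0.5,-0.5,-4,0,0,0,0,0.5,-0.5,-4,0,0,0,0,0.5,-0.5,-1,0,0,0,0,0.5,0,0,0,0,0,0,0.5])

```text
time_s: 8.85
ee_pos: [0.5633, -0.127, 0.2037]
orientation: [0.707, -0.707, 0.0, -0.0]
force: [0.8, 0.7, 1.0]
finger_gap: 0.0435
```

```bash
cat > m3.py <<'E'
from h import *
np.set_printoptions(precision=4,suppress=True)
S=cap('side');s=ctrl.get_state(); print(s['ee_pos'],s['force'])
m=mask(S,(20,120,90),(35,255,255),(240,165,275,205)); a=cen(m);v,u=np.nonzero(m);print('pin knob',a,onz(S,*a[:2],.062),v.min(),v.max())
P=cloud(S)[m>0];print('pin pts z max',P[:,2].max(),P[P[:,2]>.065].mean(0))
P=cloud(S)[130:200,225:290].reshape(-1,3);Q=P[(P[:,2]>.096)&(P[:,2]<.106)&(P[:,1]>.05)];print('rim',circ(Q[:,0],Q[:,1]))
cv2.imwrite('pics/g4.png',cv2.resize(S['color'][130:280,190:340],(600,600),interpolation=cv2.INTER_CUBIC))
E
python3 m3.py
```

```text
[ 0.5638 -0.1259  0.2036] [ 0.266  -0.3558 -0.1234]
pin knob (np.float64(246.14285714285714), np.float64(193.71428571428572), 7) [0.5486 0.0384 0.062 ] 182 196
pin pts z max 0.2855968133353003 [ 0.543  -0.1469  0.2836]
rim (np.float64(0.610488698309045), np.float64(0.15679027546784746), np.float64(0.031212934362283964))
```

View pics/g4.png

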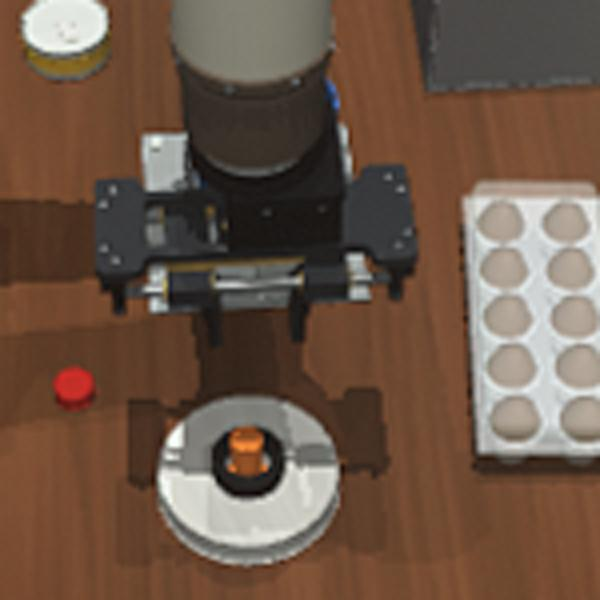

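The gripper occludes the tin in the side view. The knob is at crop (246,445), unmoved. I'll check the pin from the top camera.

Run:
```python
from h import *
np.set_printoptions(precision=4,suppress=True)
T=cap('top')
m=mask(T,(20,100,90),(38,255,255),(230,180,265,232)); a=cen(m) if m.any() else None;print(a, a and onz(T,*a[:2],.065))
P=cloud(T)
if a: print(P[m>0])
Q=P[165:230,195:255].reshape(-1,3);Q=Q[(abs(Q[:,2]-.101)<.006)];print(len(Q),circ(Q[:,0],Q[:,1]))
```

```text
None None
85 (np.float64(0.5899403622054794), np.float64(0.15598705493114895), np.float64(0.05333933001377555))
```

Run:
```python
from h import *
T=cap('top');P=cloud(T)
print((P[190:206,236:258,2]*1000).round().astype(int))
cv2.imwrite('pics/g5.png',cv2.resize(T['color'][165:240,195:325],(780,450),interpolation=cv2.INTER_CUBIC))
```

```text
[[ 518  519  516  515  518  528  535  538  543  545  547  551  552  553
   556  555  556  560  561  560  559  558]
 [ 516  514  516  514  513  530  537  542  543  546  550  555  554  555
   555  559  558  562  559  560  562  562]
 [ 512  511  513  513  517  529  538  541  546  549  553  555  555  558
   558  561  560  564  563  562  561  563]
 [ 507  510  509  510  509  533  537  544  546  549  552  554  557  561
   561  560  564  562  563  564  564  564]
 [ 507  505  506  504  506  528  541  544  547  550  555  556  559  560
   559  560  562  563  564  564  565  567]
 [ 501  500  498  499  500  535  539  546  548  552  558  557  559  561
   563  563  564  568  564  563  565  566]
 [ 495  492  493  491  491  532  544  547  553  553  556  559  562  562
   563  565  565  566  566  567  568  570]
 [   9   10   13  100   46  536  544  549  552  555  559  559  562  565
   565  565  565  567  569  570  571  572]
 [  11   10  103   97   47  535  546  549  553  558 1305  562  564  565
   566  566  567  569  569  570  570  573]
 [  11   10  101   93   47  541  548  551  556  559  560  561  564  567
   568  567  569  569  571  576  571  571]
 [  11   15  105   84   47  540  548  554  556  557  563  565  567  567
   571  571  571  574  573  574  574  574]
 [   8   10  104   78   40  542  547  553  560  559  564  566  568  571
   571  573  574  573  573  574  575  577]
 [  13  103   93   61   47  546  553  556  557  565  564  565  569  572
   572  574  577  574  574  577  576  578]
 [   4  101   79   54   43  544  554  558  561  565  565  569  573  574
   573  574  575  576  577  574  579  578]
 [ 100   90   66   47   25  546  553  558  563  563  567  571  573  573
   574  575  578  581  578  580  580  582]
 [  94   81   62   29    7  549  556  560  563  569  571  571  573  575
   574  578  580  578  580  581  581  583]]
```

View pics/g5.png

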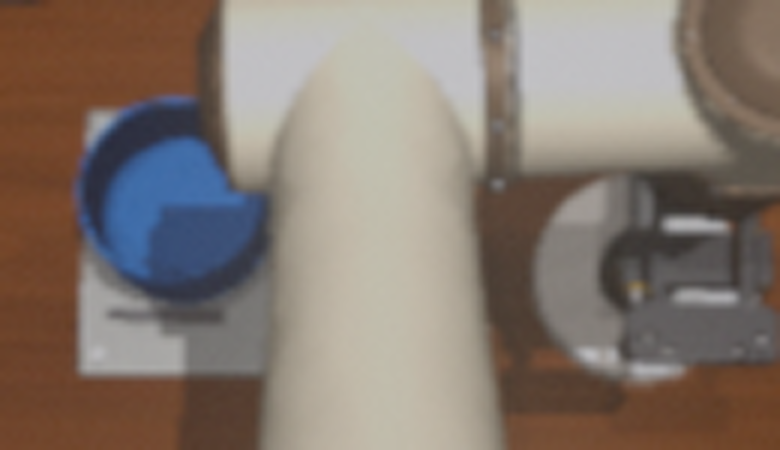

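The forearm hides the fork. I step aside briefly to see the pin, since there is plenty of time left.

carry_out(targets=[-3,-2,0,0,0,0,0.5,-4,-3,0,0,0,0,0.5,-4,-3,0,0,0,0,0.5,-2,-1,0,0,0,0,0.5,0,0,0,0,0,0,0.5])

```text
time_s: 9.5
ee_pos: [0.4319, -0.2155, 0.2034]
orientation: [0.708, -0.706, -0.0, -0.0]
force: [0.0, -0.1, -0.5]
finger_gap: 0.0438
```

```bash
python3 m3.py
```

```text
[ 0.4337 -0.2152  0.2036] [1.0248 0.288  0.6316]
pin knob (np.float64(257.86842105263156), np.float64(183.55263157894737), 38) [0.5861 0.0759 0.062 ] 180 187
pin pts z max 0.07595515235220085 [0.5861 0.0732 0.0695]
rim (np.float64(0.5873473566824903), np.float64(0.15348984326544157), np.float64(0.05346208671241178))
```

View pics/g4.png

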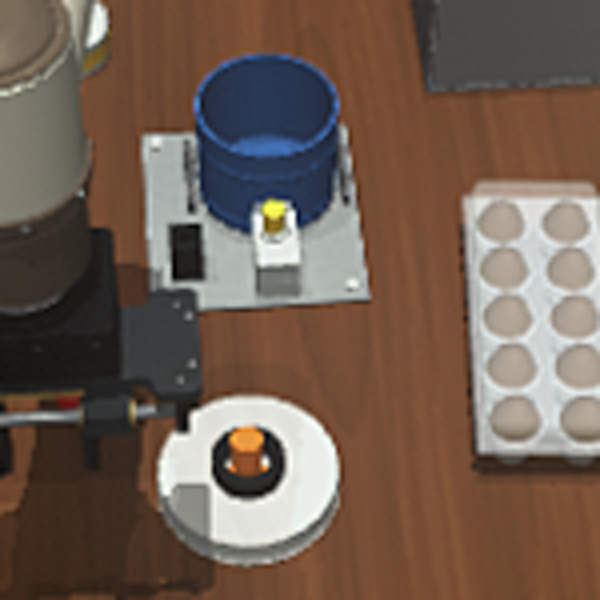

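The pin is seated in the fork (yellow at crop (275,213), top at about 0.070), and the tin is unchanged. Now the lids.

carry_out(targets=[3,2.2,0,0,0,0,0.5,4,3,0,0,0,0,0.5,3.5,2.5,0,0,0,0,0.5,1.75,1.2,-1,0,0,0,0.5,0,0,-3,0,0,0,0.5,0,0,-3,0,0,0,0.5,0,0,-2,0,0,0,0.5,0,0,-1,0,0,0,0.5,0,0,0,0,0,0,0.5,0,0,0,0,0,0,0.5])

```text
time_s: 10.55
ee_pos: [0.5577, -0.1261, 0.1038]
orientation: [0.709, -0.706, 0.001, -0.0]
force: [0.4, -0.1, 0.1]
finger_gap: 0.0436
```

Run:
```python
from h import *
S=cap('side');T=cap('top');print(ctrl.get_state()['ee_pos'])
f=lambda i:cv2.resize(i,(600,300),interpolation=cv2.INTER_CUBIC)
cv2.imwrite('pics/g6.png',np.vstack([f(S['color'][215:265,200:300]),f(T['color'][185:235,250:350])]))
```

```text
[ 0.5576204  -0.12641042  0.10446866]
```

View pics/g6.png

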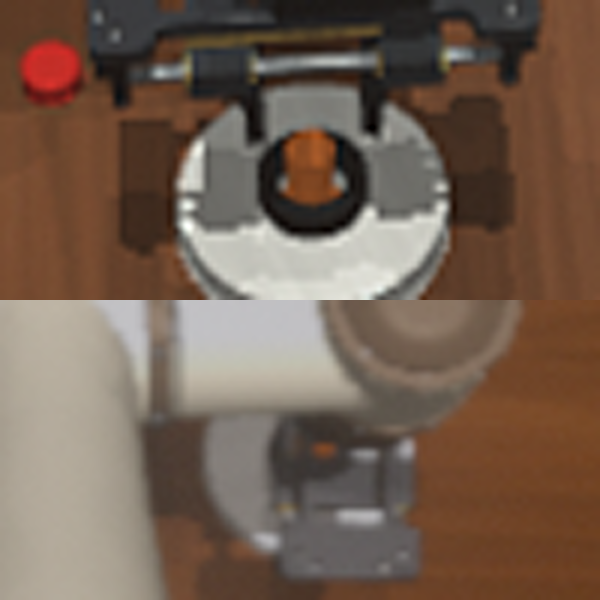

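The fingers straddle the orange knob symmetrically: (255,130) and (372,130), with the knob at (310,150). I descend and close.

carry_out(targets=[-0.1,0,-1.5,0,0,0,0.5,0,0,-1.5,0,0,0,0.5,0,0,-0.8,0,0,0,0.5,0,0,-0.3,0,0,0,0.5,0,0,0,0,0,0,0.6,0,0,0,0,0,0,0.8,0,0,0,0,0,0,1,0,0,0,0,0,0,1,0,0,0,0,0,0,1,0,0,0,0,0,0,1,0,0,0,0,0,0,1])

```text
time_s: 11.75
ee_pos: [0.5559, -0.1267, 0.0627]
orientation: [0.708, -0.706, 0.001, -0.0]
force: [-0.8, 0.2, 3.3]
finger_gap: 0.0209
```

carry_out(targets=[0,0,0,0,0,0,1,0,0,0.3,0,0,0,1,0,0,0.5,0,0,0,1,0,0,1,0,0,0,1,0,0,1.5,0,0,0,1,0,0,0,0,0,0,1,0,0,0,0,0,0,1])

```text
time_s: 12.45
ee_pos: [0.5551, -0.1266, 0.095]
orientation: [0.708, -0.706, -0.0, -0.0]
force: [0.5, -0.5, -4.4]
finger_gap: 0.0212
```

carry_out(targets=[0,0,1.5,0,0,0,1,0,0,2.5,0,0,0,1,0,0,3,0,0,0,1,0,0,2.5,0,0,0,1,0,0,1.7,0,0,0,1,0,0,0.8,0,0,0,1,0.2,1,0,0,0,0,1,0.3,2,0,0,0,0,1,0.4,3,0,0,0,0,1,0.4,3.5,0,0,0,0,1,0.4,3.5,0,0,0,0,1,0.4,3.5,0,0,0,0,1,0.4,3.5,0,0,0,0,1,0.3,3,0,0,0,0,1,0.2,2.5,0,0,0,0,1,0.1,1.6,0,0,0,0,1,0.05,1,0,0,0,0,1,0,0,0,0,0,0,1,0,0,0,0,0,0,1])

```text
time_s: 14.35
ee_pos: [0.5866, 0.1537, 0.2146]
orientation: [0.708, -0.706, -0.0, 0.001]
force: [-0.0, -0.5, -4.0]
finger_gap: 0.021
```

Run:
```python
from h import *
np.set_printoptions(precision=4,suppress=True)
S=cap('side');s=ctrl.get_state();print(s['ee_pos'],s['force'],s['finger_gap'])
P=cloud(S)[100:200,200:310].reshape(-1,3);z0=s['ee_pos'][2]-.063
Q=P[(abs(P[:,2]-(z0+.022))<.004)&(abs(P[:,0]-.587)<.1)&(abs(P[:,1]-.15)<.1)];h=cv2.convexHull((Q[:,:2]*1000).astype(np.float32))[:,0];print('cover',len(Q),circ(*h.T.astype(float)))
Q=P[(P[:,2]>.097)&(P[:,2]<.105)];print('rim',len(Q),circ(Q[:,0],Q[:,1]))
cv2.imwrite('pics/g7.png',cv2.resize(S['color'][105:215,190:320],(709,600),interpolation=cv2.INTER_CUBIC))
```

```text
[0.5866 0.1534 0.2148] [-0.036  -0.1239 -4.4424] 0.021124834216569945
cover 718 (np.float64(586.7171018125674), np.float64(152.40781679937163), np.float64(63.77745559675334))
rim 102 (np.float64(0.5986702825470773), np.float64(0.2616686081212079), np.float64(0.15010609999198046))
```

View pics/g7.png

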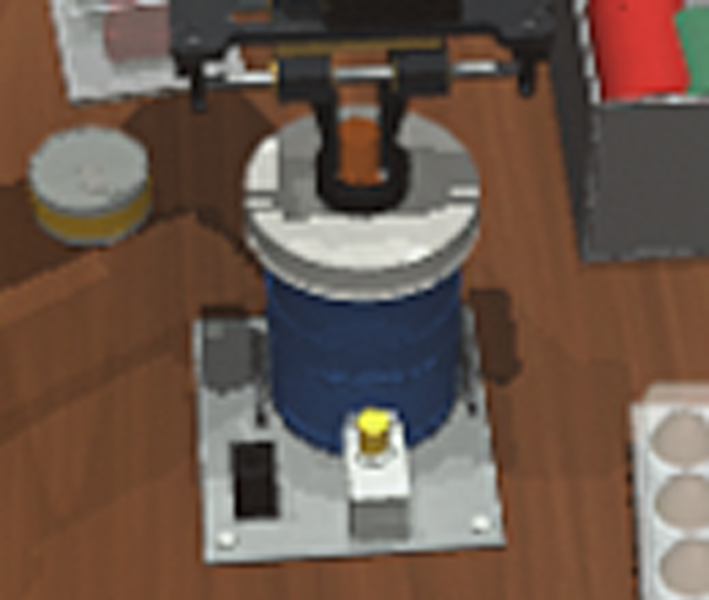

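The lids are level over the tin, with the cover centre about 1 mm off the tin axis. I correct that and lower gently.

carry_out(targets=[0.05,0.1,-0.5,0,0,0,1,0,0,-1,0,0,0,1,0,0,-1,0,0,0,1,0,0,-1,0,0,0,1,0,0,-0.6,0,0,0,1,0,0,-0.4,0,0,0,1,0,0,-0.3,0,0,0,1,0,0,-0.3,0,0,0,1,0,0,-0.3,0,0,0,1,0,0,0,0,0,0,1])

```text
time_s: 15.4
ee_pos: [0.5872, 0.1553, 0.1607]
orientation: [0.708, -0.706, -0.0, 0.0]
force: [-0.5, -0.3, -4.1]
finger_gap: 0.0211
```

Plug is 3 mm into the mouth with no contact; continue.

carry_out(targets=[0,0,-0.3,0,0,0,1,0,0,-0.3,0,0,0,1,0,0,-0.2,0,0,0,1,0,0,-0.1,0,0,0,1,0,0,0,0,0,0,1])

```text
time_s: 15.9
ee_pos: [0.5873, 0.1553, 0.1518]
orientation: [0.708, -0.706, -0.0, 0.0]
force: [0.6, 0.3, -3.6]
finger_gap: 0.0209
```

carry_out(targets=[0,0,-0.1,0,0,0,1,0,0,-0.1,0,0,0,1,0,0,0,0,0,0,1])

```text
time_s: 16.2
ee_pos: [0.5873, 0.1553, 0.1499]
orientation: [0.708, -0.706, -0.0, 0.0]
force: [-0.5, 0.1, -4.2]
finger_gap: 0.0212
```

carry_out(targets=[0,0,-0.1,0,0,0,1,0,0,0,0,0,0,1,0,0,0,0,0,0,1])

```text
time_s: 16.5
ee_pos: [0.5874, 0.1553, 0.1497]
orientation: [0.708, -0.706, 0.0, -0.0]
force: [-2.7, 0.2, 0.7]
finger_gap: 0.0214
```

Contact: the load transferred at z = 0.1497, where 0.150 was expected. Release, open wide, settle.

carry_out(targets=[0,0,0,0,0,0,0.9,0,0,0,0,0,0,0.6,0,0,0,0,0,0,0.3,0,0,0,0,0,0,0,0,0,0,0,0,0,0,0,0,0,0,0,0,0,0,0,0,0,0,0,0])

```text
time_s: 17.2
ee_pos: [0.5875, 0.1553, 0.149]
orientation: [0.708, -0.706, 0.0, -0.0]
force: [-0.7, -0.4, -0.1]
finger_gap: 0.0611
```

```bash
cat > m4.py <<'E'
from h import *
np.set_printoptions(precision=4,suppress=True)
S=cap('side');s=ctrl.get_state();print(s['ee_pos'],s['force'],s['finger_gap'])
P=cloud(S)[100:215,200:310].reshape(-1,3);P=P[(abs(P[:,0]-.587)<.09)&(abs(P[:,1]-.15)<.09)]
Q=P[(abs(P[:,2]-.109)<.004)];h=cv2.convexHull((Q[:,:2]*1000).astype(np.float32))[:,0];print('cover',len(Q),circ(*h.T.astype(float)),np.median(Q[:,2]))
A=np.c_[Q[:,:2]-Q[:,:2].mean(0),np.ones(len(Q))];print('plane',np.linalg.lstsq(A,Q[:,2],rcond=None)[0])
m=mask(S,(5,140,80),(19,255,255),(240,110,275,175)); 
if m.any():
    K=cloud(S)[m>0];print('knob',cen(m),K[:,2].max(),K[K[:,2]>.14].mean(0))
cv2.imwrite('pics/g8.png',cv2.resize(S['color'][105:215,190:320],(709,600),interpolation=cv2.INTER_CUBIC))
E
python3 m4.py
```

```text
[0.5875 0.1553 0.149 ] [-0.9441 -0.9246  0.5823] 0.06522660904918327
cover 662 (np.float64(587.7887439204534), np.float64(154.57312560174228), np.float64(63.882298229097394)) 0.10868544509859923
plane [ 0.0005 -0.001   0.1087]
knob (np.float64(255.2510460251046), np.float64(135.34728033472803), 239) 1.1799200877326381 [0.5835 0.1131 0.2024]
```

View pics/g8.png

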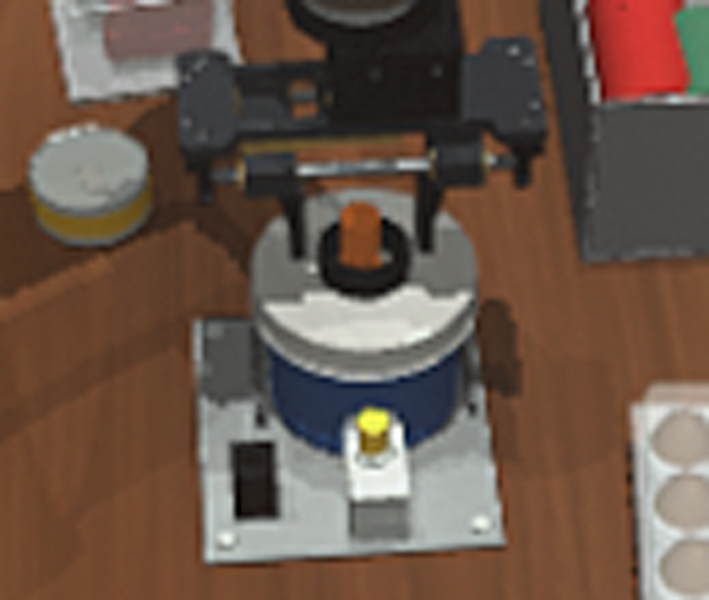

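The lids are fully down: cover top at 0.1087 (0.109 expected), level, within about 1 mm of the tin axis. The fingers stand either side of the collar. Descend and grip the collar.

carry_out(targets=[0,0,0,0,0,0,0,0,0,0,0,0,0,0,0,0,0,0,0,0,0,0,0,-0.6,0,0,0,0,0,0,-0.6,0,0,0,0,0,0,-0.4,0,0,0,0,0,0,0,0,0,0,0,0,0,0,0,0,0,0.3,0,0,0,0,0,0,0.4,0,0,0,0,0,0,0.5,0,0,0,0,0,0,0.6,0,0,0,0,0,0,0.8,0,0,0,0,0,0,1,0,0,0,0,0,0,1,0,0,0,0,0,0,1])

```text
time_s: 18.75
ee_pos: [0.5877, 0.1554, 0.1333]
orientation: [0.708, -0.706, 0.0, -0.0]
force: [0.4, 0.3, 1.0]
finger_gap: 0.0517
```

carry_out(targets=[0,0,0,0,0,0,1,0,0,0,0,0,0,1,0,0,0.2,0,0,0,1,0,0,0.3,0,0,0,1,0,0,0.5,0,0,0,1,0,0,0.5,0,0,0,1,0,0,0.5,0,0,0,1,0,0,0,0,0,0,1,0,0,0,0,0,0,1])

```text
time_s: 19.65
ee_pos: [0.5874, 0.1553, 0.1532]
orientation: [0.708, -0.706, -0.0, -0.0]
force: [0.2, -0.4, -1.7]
finger_gap: 0.0514
```

Wrist load of about 2 N matches the cover alone. Continue up.

carry_out(targets=[0,0,0.6,0,0,0,1,0,0,0.8,0,0,0,1,0,0,1,0,0,0,1,0,0,1,0,0,0,1,0,0,1,0,0,0,1,0,0,1,0,0,0,1,0,0,1,0,0,0,1,0,0,0.8,0,0,0,1,0,0,0.5,0,0,0,1,0,0,0,0,0,0,1,0,0,0,0,0,0,1,0,0,0,0,0,0,1])

```text
time_s: 20.85
ee_pos: [0.587, 0.1552, 0.2294]
orientation: [0.708, -0.706, -0.0, 0.001]
force: [-0.6, 0.1, -2.2]
finger_gap: 0.0515
```

Run:
```python
from h import *
np.set_printoptions(precision=4,suppress=True)
S=cap('side');s=ctrl.get_state();print(s['ee_pos'],s['force'],s['finger_gap'])
P=cloud(S)[80:215,200:310].reshape(-1,3);P=P[(abs(P[:,0]-.587)<.09)&(abs(P[:,1]-.15)<.09)]
z=s['ee_pos'][2]-.1333+.109
Q=P[(abs(P[:,2]-z)<.005)];h=cv2.convexHull((Q[:,:2]*1000).astype(np.float32))[:,0];print('cover',len(Q),circ(*h.T.astype(float)),np.median(Q[:,2]))
A=np.c_[Q[:,:2]-Q[:,:2].mean(0),np.ones(len(Q))];print('plane',np.linalg.lstsq(A,Q[:,2],rcond=None)[0])
T=cap('top')
cv2.imwrite('pics/g9.png',cv2.resize(S['color'][75:215,180:330],(640,600),interpolation=cv2.INTER_CUBIC))
```

```text
[0.5871 0.1552 0.2294] [-0.0021  0.0452 -2.1303] 0.051644224558162546
cover 739 (np.float64(585.5699204727815), np.float64(153.8099829887184), np.float64(63.96584642456414)) 0.20464320447148665
plane [-0.0033  0.0037  0.2048]
```

The cover is held level, with its rim at about 0.181 m against the knob top at 0.149 m. The viewer's limit is reached, so I check the inner lid and pin numerically, then hand in.

Run:
```python
from h import *
np.set_printoptions(precision=4,suppress=True)
S=cap('side');P=cloud(S);h=cv2.cvtColor(S['color'],cv2.COLOR_BGR2HSV)
w=(h[...,1]<80)&(h[...,2]>50)&(abs(P[...,0]-.588)<.06)&(abs(P[...,1]-.154)<.06)&(P[...,2]>.09)&(P[...,2]<.12)
print('inner flange',w.sum(),P[w].min(0) if w.any() else '',P[w].max(0) if w.any() else '',np.median(P[w],axis=0) if w.any() else '')
m=mask(S,(20,120,90),(35,255,255),(240,165,275,205));a=cen(m);print('pin',a,onz(S,*a[:2],.062))
s=ctrl.get_state();print(s['force'],s['finger_gap'],abs(s['joint_velocities']).max())
if np.hypot(*(onz(S,*a[:2],.062)[:2]-[.5861,.0759]))<.003: print(ctrl.finish_job())
```

```text
inner flange 463 [0.5308 0.0987 0.0918] [0.6417 0.1863 0.1125] [0.5902 0.1404 0.1046]
pin (np.float64(257.86842105263156), np.float64(183.55263157894737), 38) [0.5861 0.0759 0.062 ]
[ 0.7224 -0.0269 -2.9893] 0.05179306455391787 0.0021765887845854167
the job is handed in; nothing more can be done
None
```

The job is done and handed in at about 21 s of the 64 s allowed. The pin is seated in the fork, and both lids went fully down on the tin. The cover was then lifted off on its own, and the arm is still holding it over the tin.

**Last checks, by camera and wrist force:**
- **Pin:** its yellow knob has not moved since it was seated.
- **Inner lid:** its flange height reads 0.1046 m (0.105 m if seated), so it is still down in the mouth.
- **Cover:** it is level, its rim is at about 0.181 m against a knob top at 0.149 m, and it sits about 2 mm off the tin's axis. The vertical load at the wrist was 2.1–2.2 N after the lift, which matches the cover alone; the final single noisy reading was 3.0 N. The finger opening is 51.8 mm on the 52 mm collar.

**Small disagreements:** the two cameras differed by 2–3 mm in absolute position, so I placed the lids using relative distances. The last picture could not be viewed because the 12-picture limit was reached, so the final look was by numbers only. I did not measure the bystanders again at the end; nothing in the moves or forces suggested contact with them.

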